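# Slide the paring stone round the pots into its bench holder and clamp it

### The arm

A 6-joint arm with a two-finger parallel gripper is mounted at the origin on a cart in front of the work surface, level with it; the furniture and walls round the work are solid. World frame = base frame: x ahead of the robot, y to its left, z up, the work surface at z = 0. Lengths are in m, angles in rad, forces in N, time in s.
With the tool pointing down it reaches from about 0.375 to 0.975 m from the base axis. Payload 3.8 kg.
Tool frame: the origin (TCP) lies on the centre line of the jaws, within the pads' length; the fingertips stand 19 mm ahead of it and the grasp point (between the pads) is the TCP (r.tcp_to_tips is the distance from the TCP to the fingertips, in m); z points along the fingers, y is the line along which they close (so a half turn about z gives the same grasp; the last joint's range is limited). The gripper opens to 85 mm and grips with 20 to 120 N. Pads are 22 mm wide; open, the fingers measure 114 mm over their backs; the gripper's body (76 mm by 85 mm) begins 54 mm behind the grasp point. The pads swing forward as they close: fully open they stand 13 mm farther back than shut.
Start: joints at [-1.313, 0.264, 1.604, -0, 1.274, -0.037], TCP at [0.196, -0.646, 0.25] pointing down, gripper open.
Joint ranges: [-2.63, 2.63], [-0.94, 2.18], [0.31, 2.57], [-1.31, 4.45], [0, 2.66], [-2.55, 2.55]. Speed limits (rad/s): [2.57, 2.57, 3.14, 3.14, 3.14, 3.14].

### API

Orientations are given as a rotation vector (axis times angle).
In Python, from plant import r gives the robot as it stands.
- The arm moves only by the shell command python3 -m jog 'ROWS'. ROWS is JSON, a list of rows, each a list of 7 numbers: the closure, from 0 (fully open) to 1 (shut), then the shift along the tool's x, y, z in m, then the turn, a rotation vector about the tool's x, y, z in rad. In form: [[jaw, tx, ty, tz, wx, wy, wz], ...]. A call has 1 to 12 rows; each row is the pose to reach, as a shift and turn from the pose commanded when the call began, along the tool's axes at that moment; what a row does not reach only later rows make up. A row lasts 1/10 s, in which the tool goes at most 50 mm and 8.59 degrees, less where a joint would pass 70% of its speed; a pose out of reach is approached as far as the arm can. A call with a gripper value outside its range is refused whole. The fingers move at their own pace and stop on an object; the grip force is fixed at half the most. Time passes only in rows, so rows that repeat a pose let the fingers close. It gives the time, the measured TCP pose, the force, the opening and the grip force at its end, in the units of the state.
- r.read_state(): the state, without advancing time (a new reading comes with each control period).
- r.get_image(name): name is "side" or "top" or "wrist"; returns the picture (420x560x3 uint8, blue, green, red); there is no depth.
- r.camera_model(name): a dict with "intrinsics" (3x3 intrinsics, pixels), "k1" (the pictures are not rectified: a ray, as slopes to the right and down, at radius r is drawn at 1 + k1 r^2 times it, then the intrinsics apply), "position" and "orientation" of the camera in the world. Camera axes: x right, y up, looking along -z (the intrinsics and any distortion apply to the point x, -y, -z); pixel columns grow to the right and rows downward; lengths in m; the calibration is good to about 2 mm. A picture is of the moment at which its call begins: read the wrist's pose just before it. camera_model takes no time and is no camera call; for the wrist camera it gives the pose at the moment of the call.
- r.close_job(): hands the job in; it is judged then, once.
The state is a dict: "time": time; "joint_positions": joint angles; "qvel": joint speeds; "joint_torque": joint torques, N m; "tcp_pos": TCP position; "tool_rot": TCP orientation; "contact_force": force on the tool from outside, world axes, zero at the start; "torque": the same for the moment, N m; "finger_gap": finger opening in m; "grasp_force": force on a finger pad.
Only numpy, scipy, OpenCV 4.12 (cv2) and the standard library are available. Lean on these libraries where they do the work, as an engineer would, in place of code of your own. Each camera call takes 0.05 s, during which the arm holds its last target. There are 200 camera calls.

### The job

Slide the marble paring stone flat along the bench, round the paint jar, the thread spool and the flat tin without touching any of them, and on into the open wooden bench holder, long side across, until it bears on the end stop; the stop is held only by its nuts and is not always set in the same place, so feel for it and lean on it gently. Then swing the cam lever all the way round so that the cam clamps the stone against the wooden fence, and let go.

Things in the scene. Friction and masses are not known exactly. Their poses are not given: they have to be found in the camera images.
- stone: marble paring stone with a cork backing, a plain block 80 (its x) x 100 (its y) x 25 mm high, about 0.5 kg, lying loose on the bench; origin at the centre of its underside. Too wide to grasp; pushing it along takes roughly 2 to 7 N (more if pressed down). The green cutting mat on the right (from x = 0.541, y below -0.177) is 3 mm thick: the stone should stay on the bare wood before it
- holder: light wooden bench holder fixed to the bench, open at the front and front right. Origin on the bench; its x axis is the way the stone slides in (roughly away from the robot), its y axis points left. A wooden crossbar at x = 102 to 124 mm closes the far end; a 7 mm low cheek on the right (y = -63 to -97 mm) carries the cam. The stone is home square to it, at y = 0, its x set by the end stop
- fence_front (a point): front end of the holder fence's inner face, on the bench at holder x = -56, y = +50 mm. The fence is 30 mm high; its face, the plane y = +50 mm, runs from here to the crossbar, and its front end is rounded, away to the left, 12 mm in radius, to x = -68 mm
- stop_mid (a point): point on the bench at holder x = 56 mm, y = 0: middle of the range of the leather-faced steel end stop (78 mm wide, 23 mm high, on two threaded rods through the crossbar). Its near face lies up to 20 mm nearer or farther than this point along holder x; the setting is not reported and must be felt. It is held only by nuts: no more than 12 N may bear on it
- cam_lever (a joint): cam lever angle q, rad: 0 open, grows clockwise seen from above, closed at its end stop 1.65; the lever points 0.6 - q from holder +x towards +y (open: far left, over the stop's end; closed: far right). 0.12 N m of friction, stays where left. Its rubber-faced cam meets the stone's right side at about 0.8, pushes a stone up to 4 mm off the fence against it and bears with about 8 N at the end
- cam_knob (a point): top centre of the turned wooden knob on the end of the cam lever, 57 mm from the pivot; the knob is 17 mm in diameter and stands upright from 38 to 70 mm above the bench
- cam_pivot (a point): pivot of the cam lever, at holder x = +16 mm, y = -74 mm; the point is 45 mm above the bench
- paint_jar: edge paint jar, brown with a black cap, 43 mm in diameter, 70 mm high, standing loose on the bench; origin at the centre of its underside
- thread_spool: spool of waxed thread with pale ends, 44 mm in diameter, 58 mm high, standing loose on the bench; origin at the centre of its underside
- blade_tin: flat round black tin, 66 mm in diameter, 20 mm high, lying loose on the bench left of the way to the holder; origin at the centre of its underside
Not all that is in view belongs to the job. Leave any purple look-alike of the stone alone.

How it is judged:
By the outcome, as a careful person would: the job done as asked, in the order asked, and still so for the second after the job is handed in, with the robot touching nothing.
It also fails if it takes over 72 s, if anything falls off the work surface, if the arm or the gripper's body presses on something with over 40 N, if the wrist force passes 120 N, or if a joint passes its speed limit or range.

## Working session

There is one attempt and no reset: what is moved stays moved. The work goes in short steps, Python scripts to look and compute and a shell command to move; the robot and the scene stay as the last step left them, time stands still between calls to the robot, and variables do not carry over. Pictures are saved under pics/ and viewed, at most 10 in all, crops included, and the job is handed in when it is done.

```bash
ls; mkdir -p pics
python3 - <<'E'
from plant import r
import cv2,numpy as np
s=r.read_state();print({k:np.round(v,3) for k,v in s.items()})
for n in("top","side"):
    m=r.camera_model(n);print(n,m)
    cv2.imwrite(f"pics/{n}0.png",r.get_image(n))
E
```

```text
pics
{'time': np.float64(0.0), 'joint_positions': array([-1.313,  0.265,  1.605, -0.   ,  1.274, -0.037]), 'qvel': array([-0.002, -0.   ,  0.001, -0.001, -0.   ,  0.001]), 'joint_torque': array([-0.0000e+00, -5.1511e+01, -3.6731e+01,  0.0000e+00,  1.3000e-02,
       -0.0000e+00]), 'tcp_pos': array([ 0.196, -0.645,  0.249]), 'tool_rot': array([-3.105, -0.461,  0.   ]), 'contact_force': array([-0.843,  0.065,  0.558]), 'torque': array([0.034, 0.007, 0.003]), 'grasp_force': np.float64(0.0), 'finger_gap': np.float64(0.085)}
top {'intrinsics': array([[451.24039205,   0.        , 277.08991329],
       [  0.        , 451.24039205, 207.50615401],
       [  0.        ,   0.        ,   1.        ]]), 'k1': -0.1148492693747011, 'position': array([ 0.36176909, -0.17921212,  1.06685684]), 'orientation': array([ 0.12518114, -0.15851915, -1.53931449])}
side {'intrinsics': array([[410.77964259,   0.        , 280.56687878],
       [  0.        , 410.77964259, 212.4663838 ],
       [  0.        ,   0.        ,   1.        ]]), 'k1': -0.10826091153436813, 'position': array([0.56876926, 0.62470022, 0.63255463]), 'orientation': array([0.03136485, 1.42721159, 2.73280063])}
```

View pics/top0.png

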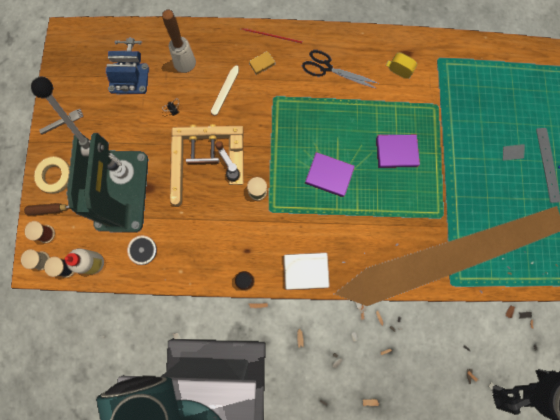

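View pics/side0.png

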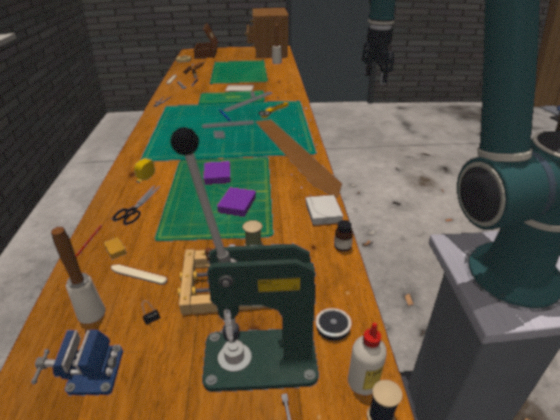

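The stone candidates are the white block at (306,271) in the top view and two purple look-alikes on the mat at (331,174) and (398,150). I choose the white one. The jar is at (244,281), the spool at (257,188), the tin at (142,250) and the holder around (207,160). Next is a close crop.

Run:
```python
import cv2
a=cv2.imread("pics/top0.png")[110:305,115:345]
cv2.imwrite("pics/crop.png",cv2.resize(a,None,fx=3.04,fy=3.04,interpolation=cv2.INTER_CUBIC)[:600,:800])
```

```text
(no output)
```

View pics/crop.png

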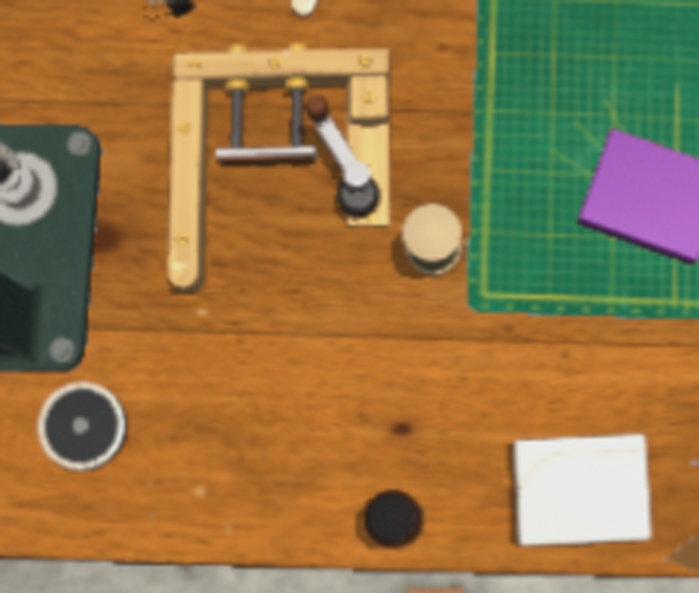

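```bash
cat > h.py <<'E'
from plant import r
import cv2,numpy as np
from scipy.spatial.transform import Rotation as R
def ray(m,uv):
    K=m["intrinsics"];D=np.array([m["k1"],0,0,0,0.])
    p=cv2.undistortPointsIter(np.array(uv,float).reshape(-1,1,2),K,D,None,None,(3,100,1e-10)).reshape(-1,2)
    d=np.c_[p[:,0],-p[:,1],-np.ones(len(p))]
    return R.from_rotvec(m["orientation"]).apply(d)
def w(m,uv,z):
    d=ray(m,uv);c=np.array(m["position"]);z=np.broadcast_to(z,len(d))
    return c+d*((z-c[2])/d[:,2])[:,None]
def px(m,P):
    q=R.from_rotvec(m["orientation"]).inv().apply(np.atleast_2d(P)-m["position"])
    s=np.c_[q[:,0]/-q[:,2],-q[:,1]/-q[:,2]];s*=1+m["k1"]*(s**2).sum(1,keepdims=True)
    K=m["intrinsics"];return s*[K[0,0],K[1,1]]+K[:2,2]
def rect(p): # holder frame pts
    pass
E
python3 - <<'E'
from h import *
m=r.camera_model("top")
P=dict(st1=(514,442,.025),st2=(644,435,.025),st3=(650,538,.025),st4=(520,545,.025),f1=(205,85,.03),f2=(203,270,.03),fend=(185,289,.03),
xb1=(205,78,.03),xb2=(348,75,.03),stopL=(217,160,.023),stopR=(315,158,.023),knob=(317,103,.07),piv=(357,175,.045),spool=(432,234,.058),jar=(393,517,.07),tin=(82,426,.02),chk1=(348,224,.007),chk2=(388,223,.007),mat=(468,308,.003))
for k,(u,v,z) in P.items(): print(k,np.round(w(m,[(115+(u+.5)/3.04-.5,110+(v+.5)/3.04-.5)],z)[0],4))
E
```

```text
st1 [ 0.442  -0.2172  0.025 ]
st2 [ 0.4498 -0.3162  0.025 ]
st3 [ 0.3722 -0.3214  0.025 ]
st4 [ 0.3648 -0.2234  0.025 ]
f1 [0.7168 0.0343 0.03  ]
f2 [0.5672 0.0259 0.03  ]
fend [0.5519 0.0388 0.03  ]
xb1 [0.7227 0.0347 0.03  ]
xb2 [ 0.7282 -0.0789  0.03  ]
stopL [0.6573 0.022  0.023 ]
stopR [ 0.6611 -0.0554  0.023 ]
knob [ 0.691  -0.0603  0.07  ]
piv [ 0.6421 -0.0911  0.045 ]
spool [ 0.5943 -0.1507  0.058 ]
jar [ 0.3822 -0.1297  0.07  ]
tin [0.4447 0.1138 0.02  ]
chk1 [ 0.6122 -0.0824  0.007 ]
chk2 [ 0.6139 -0.1141  0.007 ]
mat [ 0.5481 -0.1794  0.003 ]
```

```bash
cat >> h.py <<'E'
def go(*wps):
    "rows (tool axes) from the present pose to world waypoints x,y,z,heading (tool down)"
    s=r.read_state();Rc=R.from_rotvec(s["tool_rot"]);X=Rc.apply([1,0,0]);hd=np.arctan2(X[1],X[0])
    print("now",np.round(s["tcp_pos"],4),"hd",round(hd,4),"z-axis",np.round(Rc.apply([0,0,1]),3),"t",round(s["time"],2))
    for x,y,z,h in wps:
        T=R.from_euler("z",h)*R.from_euler("x",np.pi)
        print(np.round(Rc.inv().apply(np.array([x,y,z])-s["tcp_pos"]),4),np.round((Rc.inv()*T).as_rotvec(),3))
def H(hx,hy,o=(.6233,-.0203),a=.05):
    return np.array(o)+[np.cos(a)*hx-np.sin(a)*hy,np.sin(a)*hx+np.cos(a)*hy]
E
python3 - <<'E'
from h import *
print(r.tcp_to_tips)
go((.34,-.272,.15,.05),(.34,-.272,.024,.05))
E
```

```text
0.019
now [ 0.1959 -0.6453  0.249 ] hd 0.2948 z-axis [-0.001  0.002 -1.   ] t 0.1
[ 0.2463 -0.3151  0.0997] [-0.002  0.     0.245]
[ 0.2463 -0.3148  0.2257] [-0.002  0.     0.245]
```

```bash
python3 -m jog '[[0.45,0.246,-0.315,0.04,0,0,0.245],[0.45,0.246,-0.315,0.04,0,0,0.245],[0.45,0.246,-0.315,0.04,0,0,0.245],[0.45,0.246,-0.315,0.04,0,0,0.245],[0.45,0.246,-0.315,0.04,0,0,0.245],[0.45,0.246,-0.315,0.04,0,0,0.245],[0.45,0.246,-0.315,0.1,0,0,0.245],[0.45,0.246,-0.315,0.1,0,0,0.245],[0.45,0.246,-0.315,0.1,0,0,0.245],[0.45,0.246,-0.315,0.1,0,0,0.245],[0.45,0.246,-0.315,0.1,0,0,0.245],[0.45,0.246,-0.315,0.1,0,0,0.245]]'
python3 - <<'E'
from h import *
go((.342,-.272,.024,.05))
cv2.imwrite("pics/w1.png",r.get_image("wrist"))
E
```

```text
time: 1.3
tcp_pos: [0.3405, -0.2744, 0.1514]
tool_rot: [3.139, 0.077, 0.002]
contact_force: [-0.1, -0.3, 0.6]
finger_gap: 0.0471
grasp_force: 0.0
now [ 0.3405 -0.2744  0.1514] hd 0.0492 z-axis [ 0.001 -0.002 -1.   ] t 1.3
[ 0.0014 -0.0026  0.1274] [ 0.002 -0.001 -0.001]
```

View pics/w1.png

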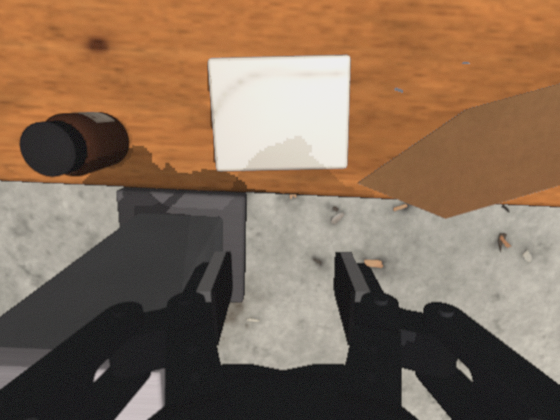

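The wrist view shows the stone at (281,113), the jar at (75,143), the bench edge near row 190 and the strap tip at (362,182), which is clear of my path.

```bash
python3 - <<'E'
from h import *
m=r.camera_model("wrist")
print(np.round(w(m,[(209,60),(349,56),(347,167),(217,171),(280,191),(362,182),(54,149)],[.025]*4+[0,0,.07]),4))
E
python3 -m jog '[[0.45,0.0015,-0.0026,0.045,0.002,0,0],[0.45,0.0015,-0.0026,0.09,0.002,0,0],[0.45,0.0015,-0.0026,0.127,0.002,0,0],[0.45,0.0015,-0.0026,0.127,0.002,0,0],[0.45,0.0015,-0.0026,0.127,0.002,0,0]]'
```

```text
[[ 0.4412 -0.2187  0.025 ]
 [ 0.4483 -0.3152  0.025 ]
 [ 0.3713 -0.3216  0.025 ]
 [ 0.3636 -0.2237  0.025 ]
 [ 0.344  -0.2721  0.    ]
 [ 0.3551 -0.3406  0.    ]
 [ 0.3813 -0.1328  0.07  ]]
time: 1.85
tcp_pos: [0.3413, -0.2712, 0.0238]
tool_rot: [-3.138, -0.076, 0.001]
contact_force: [0.6, -0.6, 0.9]
finger_gap: 0.0473
grasp_force: 0.0
```

```bash
python3 -m jog '[[0.45,0.008,0,0,0,0,0],[0.45,0.016,0,0,0,0,0],[0.45,0.024,0,0,0,0,0],[0.45,0.032,0,0,0,0,0],[0.45,0.040,0,0,0,0,0]]'; python3 -m jog '[[0.45,0.009,0,0,0,0,0],[0.45,0.018,0,0,0,0,0],[0.45,0.027,0,0,0,0,0],[0.45,0.036,0,0,0,0,0],[0.45,0.044,0,0,0,0,0],[0.45,0.052,0,0,0,0,0],[0.45,0.056,0,0,0,0,0],[0.45,0.056,0,0,0,0,0]]'
python3 - <<'E'
from h import *
cv2.imwrite("pics/top1.png",r.get_image("top"))
a=cv2.imread("pics/top1.png")[110:305,115:345]
cv2.imwrite("pics/top1c.png",cv2.resize(a,None,fx=3.04,fy=3.04,interpolation=cv2.INTER_CUBIC))
E
```

```text
time: 2.35
tcp_pos: [0.3822, -0.2684, 0.0239]
tool_rot: [-3.139, -0.079, -0.0]
contact_force: [-4.6, -0.8, 3.3]
finger_gap: 0.0467
grasp_force: 2.2
time: 3.15
tcp_pos: [0.4386, -0.2657, 0.0234]
tool_rot: [-3.139, -0.078, -0.003]
contact_force: [-0.4, 0.4, 0.3]
finger_gap: 0.047
grasp_force: 0.0
```

View pics/top1c.png

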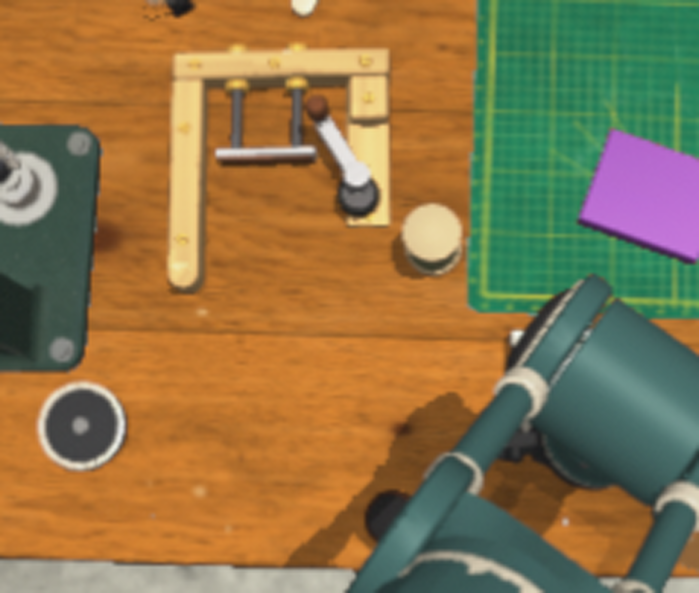

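The arm hides most of the stone, but a corner shows at (512,335) and the neighbours are undisturbed. I'll go round to its right side and look with the wrist camera.

```bash
python3 -m jog '[[0.45,-0.012,0,0,0,0,0],[0.45,-0.012,0,-0.05,0,0,0],[0.45,-0.012,0,-0.10,0,0,0],[0.45,-0.012,0,-0.126,0,0,0]]'
python3 - <<'E'
from h import *
go((.488,-.348,.15,1.62))
E
```

```text
time: 3.6
tcp_pos: [0.4262, -0.2677, 0.1534]
tool_rot: [3.139, 0.077, 0.008]
contact_force: [0.6, -0.5, 0.5]
finger_gap: 0.0469
grasp_force: 0.0
now [ 0.4262 -0.2677  0.1534] hd 0.0492 z-axis [ 0.005 -0.001 -1.   ] t 3.6
[0.0577 0.0833 0.0038] [ 0.005 -0.003 -1.571]
```

```bash
python3 -m jog '[[0.45,0.058,0.083,0.004,0,0,-1.571],[0.45,0.058,0.083,0.004,0,0,-1.571],[0.45,0.058,0.083,0.004,0,0,-1.571],[0.45,0.058,0.083,0.004,0,0,-1.571],[0.45,0.058,0.083,0.004,0,0,-1.571],[0.45,0.058,0.083,0.004,0,0,-1.571],[0.45,0.058,0.083,0.004,0,0,-1.571],[0.45,0.058,0.083,0.004,0,0,-1.571],[0.45,0.058,0.083,0.004,0,0,-1.571],[0.45,0.058,0.083,0.004,0,0,-1.571],[0.45,0.058,0.083,0.004,0,0,-1.571],[0.45,0.058,0.083,0.004,0,0,-1.571]]'
python3 - <<'E'
from h import *
m=r.camera_model("wrist");im=r.get_image("wrist")
hsv=cv2.cvtColor(im,cv2.COLOR_BGR2HSV)
k=((hsv[...,1]<45)&(hsv[...,2]>150)).astype(np.uint8);k[230:]=0
c=max(cv2.findContours(k,0,1)[0],key=cv2.contourArea)
b=cv2.boxPoints(cv2.minAreaRect(c));P=w(m,b,.025);print(b.round(1),P.round(4),P.mean(0).round(4))
cv2.polylines(im,[b.astype(int)],True,(0,0,255));cv2.imwrite("pics/w2.png",im)
go((.488,-.348,.024,1.62))
E
```

```text
time: 4.8
tcp_pos: [0.4864, -0.3464, 0.145]
tool_rot: [-2.165, -2.275, -0.002]
contact_force: [-0.2, 0.1, 0.0]
finger_gap: 0.0469
grasp_force: 0.0
[[ -0.  14.]
 [109.  14.]
 [109. 229.]
 [  0. 229.]] [[ 0.2964 -0.225   0.025 ]
 [ 0.3675 -0.2218  0.025 ]
 [ 0.353  -0.3717  0.025 ]
 [ 0.2682 -0.3758  0.025 ]] [ 0.3213 -0.2986  0.025 ]
now [ 0.4865 -0.3464  0.145 ] hd 1.6186 z-axis [-0.     0.002 -1.   ] t 4.85
[-0.0019  0.0014  0.121 ] [ 0.    -0.002 -0.001]
```

View pics/w2.png

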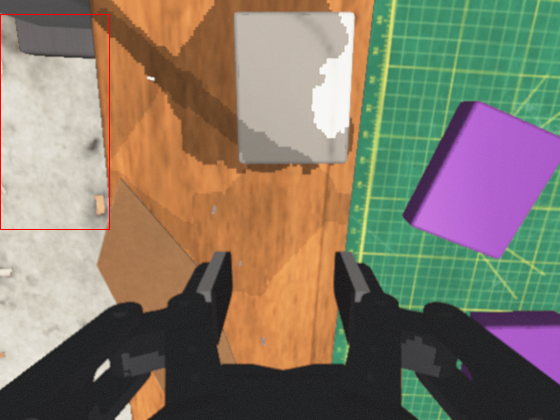

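The stone's corners are (235,12), (354,12), (348,163) and (239,163). My auto-mask picked up the floor, so I'll use the corners. The strap edge runs past (190,262).

Run:
```python
from h import *
m=r.camera_model("wrist")
P=w(m,[(235,12),(354,12),(348,163),(239,163),(190,262),(230,350),(120,180),(350,230)],[.025]*4+[0]*4);print(P.round(4),P[:4].mean(0))
```

```text
[[ 0.4497 -0.2166  0.025 ]
 [ 0.527  -0.213   0.025 ]
 [ 0.5331 -0.3115  0.025 ]
 [ 0.4534 -0.3153  0.025 ]
 [ 0.4081 -0.4093  0.    ]
 [ 0.4435 -0.5005  0.    ]
 [ 0.353  -0.338   0.    ]
 [ 0.5458 -0.3728  0.    ]] [ 0.49080609 -0.26410651  0.025     ]
```

```bash
python3 -m jog '[[0.45,0,0.003,0.045,0,0,0],[0.45,0,0.003,0.09,0,0,0],[0.45,0,0.003,0.121,0,0,0],[0.45,0,0.003,0.121,0,0,0],[0.45,0.008,0.003,0.121,0,0,0],[0.45,0.016,0.003,0.121,0,0,0],[0.45,0.024,0.003,0.121,0,0,0],[0.45,0.032,0.003,0.121,0,0,0],[0.45,0.042,0.003,0.121,0,0,0],[0.45,0.052,0.003,0.121,0,0,0],[0.45,0.062,0.003,0.121,0,0,0]]'
python3 -m jog '[[0.45,0.01,0,0,0,0,0],[0.45,0.02,0,0,0,0,0],[0.45,0.03,0,0,0,0,0],[0.45,0.04,0,0,0,0,0],[0.45,0.05,0,0,0,0,0],[0.45,0.06,0,0,0,0,0],[0.45,0.07,0,0,0,0,0],[0.45,0.08,0,0,0,0,0],[0.45,0.09,0,0,0,0,0],[0.45,0.1,0,0,0,0,0]]'
python3 - <<'E'
from h import *
go((.4785,-.0905,.024,1.62))
E
```

```text
time: 5.95
tcp_pos: [0.488, -0.2839, 0.0253]
tool_rot: [2.164, 2.276, 0.003]
contact_force: [0.6, -4.3, 3.0]
finger_gap: 0.0471
grasp_force: 2.2
time: 6.95
tcp_pos: [0.4818, -0.1831, 0.0242]
tool_rot: [-2.164, -2.275, -0.002]
contact_force: [-0.2, -2.7, 1.2]
finger_gap: 0.0471
grasp_force: 1.7
now [ 0.4818 -0.1831  0.0242] hd 1.6208 z-axis [-0.001  0.002 -1.   ] t 6.95
[0.0927 0.0013 0.0004] [-0.001 -0.002  0.001]
```

Next I'll finish the left push, slowing at the end, then retreat and rise so I can look at the stone.

```bash
python3 -m jog '[[0.45,0.01,0,0,0,0,0],[0.45,0.02,0,0,0,0,0],[0.45,0.03,0,0,0,0,0],[0.45,0.04,0,0,0,0,0],[0.45,0.05,0,0,0,0,0],[0.45,0.06,0,0,0,0,0],[0.45,0.07,0,0,0,0,0],[0.45,0.078,0,0,0,0,0],[0.45,0.085,0,0,0,0,0],[0.45,0.09,0,0,0,0,0],[0.45,0.092,0,0,0,0,0],[0.45,0.092,0,0,0,0,0]]'
python3 -m jog '[[0.45,-0.015,0,0,0,0,0],[0.45,-0.015,0,-0.05,0,0,0],[0.45,-0.015,0,-0.1,0,0,0],[0.45,-0.015,0,-0.126,0,0,0],[0.45,-0.015,0,-0.126,0,0,0]]'
python3 - <<'E'
from h import *
cv2.imwrite("pics/w3.png",r.get_image("wrist"))
go((.40,-.029,.15,.05))
E
```

```text
time: 8.15
tcp_pos: [0.4776, -0.0919, 0.0247]
tool_rot: [-2.164, -2.275, -0.003]
contact_force: [-0.8, -0.4, 0.1]
finger_gap: 0.0471
grasp_force: 0.0
time: 8.65
tcp_pos: [0.4824, -0.1098, 0.1562]
tool_rot: [2.161, 2.269, 0.01]
contact_force: [0.4, -0.3, 0.3]
finger_gap: 0.0469
grasp_force: 0.0
now [ 0.4806 -0.1092  0.1535] hd 1.6198 z-axis [ 0.006  0.    -1.   ] t 8.7
[ 0.084  -0.0766  0.0031] [ 0.005 -0.005  1.57 ]
```

View pics/w3.png

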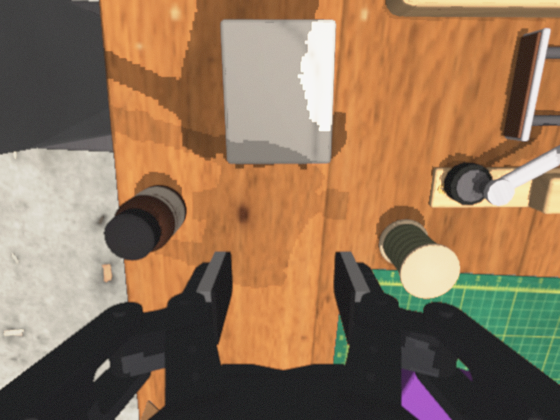

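The stone's corners are (222,20), (335,20), (331,163) and (227,163). The jar and spool are still upright, and the stop face is at about (527,85) with the fence's lower edge near row 15.

```bash
python3 -m jog '[[0.45,0.04,-0.04,0,0,0,0.15],[0.45,0.084,-0.0766,0,0,0,0.3],[0.45,0.084,-0.0766,0,0,0,1.57],[0.45,0.084,-0.0766,0,0,0,1.57],[0.45,0.084,-0.0766,0,0,0,1.57],[0.45,0.084,-0.0766,0,0,0,1.57],[0.45,0.084,-0.0766,0,0,0,1.57],[0.45,0.084,-0.0766,0,0,0,1.57],[0.45,0.084,-0.0766,0,0,0,1.57],[0.45,0.084,-0.0766,0,0,0,1.57],[0.45,0.084,-0.0766,0,0,0,1.57],[0.45,0.084,-0.0766,0,0,0,1.57]]'
python3 - <<'E'
from h import *
cv2.imwrite("pics/w4.png",r.get_image("wrist"))
m=r.camera_model("wrist");np.save("w4.npy",m,allow_pickle=True)
go((.40,-.029,.15,.05))
E
```

```text
time: 9.9
tcp_pos: [0.3964, -0.0278, 0.149]
tool_rot: [-3.138, -0.079, 0.005]
contact_force: [-1.1, 0.2, 0.3]
finger_gap: 0.047
grasp_force: 0.0
now [ 0.3966 -0.0277  0.1493] hd 0.0519 z-axis [-0.003  0.002 -1.   ] t 9.95
[ 0.0034  0.0014 -0.0008] [-0.003  0.003  0.002]
```

View pics/w4.png

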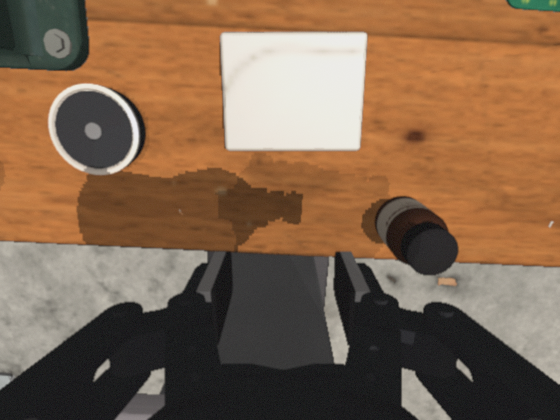

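The stone's corners are (221,33), (366,33), (360,150) and (227,150), clear of the tin at (95,130) and the jar at (420,240).

Run:
```python
from h import *
m=np.load("w4.npy",allow_pickle=True).item()
P=w(m,[(221,33),(366,33),(360,150),(227,150)],.025);c=P.mean(0)
print(P.round(4),c.round(4))
a=np.array([.05]);q=(c[:2]-[.6233,-.0203]);print("holder",q[0]*np.cos(.05)+q[1]*np.sin(.05),-q[0]*np.sin(.05)+q[1]*np.cos(.05))
x,y=H(-.143-.04-.026,-.002);go((x,y,.024,.05))
```

```text
[[ 0.5134  0.0203  0.025 ]
 [ 0.5183 -0.0767  0.025 ]
 [ 0.4404 -0.0818  0.025 ]
 [ 0.4354  0.016   0.025 ]] [ 0.4769 -0.0306  0.025 ]
holder -0.14677876635491205 -0.002920762823576363
now [ 0.3966 -0.0277  0.1493] hd 0.0519 z-axis [-0.003  0.002 -1.   ] t 9.95
[0.0182 0.0063 0.1252] [-0.003  0.003  0.002]
```

```bash
python3 -m jog '[[0.45,0.018,0.006,0.045,-0.003,0.003,0.002],[0.45,0.018,0.006,0.09,-0.003,0.003,0.002],[0.45,0.018,0.006,0.125,-0.003,0.003,0.002],[0.45,0.018,0.006,0.125,-0.003,0.003,0.002],[0.45,0.026,0.006,0.125,-0.003,0.003,0.002],[0.45,0.034,0.006,0.125,-0.003,0.003,0.002],[0.45,0.042,0.006,0.125,-0.003,0.003,0.002],[0.45,0.05,0.006,0.125,-0.003,0.003,0.002],[0.45,0.06,0.006,0.125,-0.003,0.003,0.002],[0.45,0.07,0.0055,0.125,-0.003,0.003,0.002],[0.45,0.08,0.0055,0.125,-0.003,0.003,0.002],[0.45,0.088,0.0055,0.125,-0.003,0.003,0.002]]'
python3 - <<'E'
from h import *
go((*H(-.09,-.001),.024,.05),(*H(-.07,-.001),.024,.05))
E
```

```text
time: 11.15
tcp_pos: [0.487, -0.0282, 0.026]
tool_rot: [3.14, 0.077, 0.006]
contact_force: [-4.6, -0.4, 2.9]
finger_gap: 0.047
grasp_force: 2.2
now [ 0.487  -0.0282  0.026 ] hd 0.049 z-axis [ 0.004 -0.001 -1.   ] t 11.15
[ 0.0465 -0.0001  0.0021] [ 0.001 -0.003 -0.001]
[ 0.0665 -0.0001  0.0022] [ 0.001 -0.003 -0.001]
```

```bash
python3 -m jog '[[0.45,0.008,0,0.001,0,0,0],[0.45,0.016,0,0.001,0,0,0],[0.45,0.024,0,0.001,0,0,0],[0.45,0.031,0,0.001,0,0,0],[0.45,0.037,0,0.001,0,0,0],[0.45,0.042,0,0.001,0,0,0],[0.45,0.047,0,0.001,0,0,0],[0.45,0.052,0,0.001,0,0,0],[0.45,0.057,0,0.001,0,0,0],[0.45,0.061,0,0.001,0,0,0]]'; python3 -m jog '[[0.45,0.002,0,0,0,0,0],[0.45,0.003,0,0,0,0,0]]';python3 -m jog '[[0.45,0.001,0,0,0,0,0]]'
python3 - <<'E'
from h import *
go((*H(-.0555,-.001),.024,.05))
E
```

```text
time: 12.15
tcp_pos: [0.5472, -0.0253, 0.025]
tool_rot: [3.14, 0.077, 0.005]
contact_force: [-1.6, -0.6, -1.5]
finger_gap: 0.047
grasp_force: 0.9
time: 12.35
tcp_pos: [0.5498, -0.0252, 0.025]
tool_rot: [3.14, 0.077, 0.004]
contact_force: [-3.4, -0.8, 2.3]
finger_gap: 0.0471
grasp_force: 1.8
time: 12.45
tcp_pos: [0.5504, -0.0251, 0.0251]
tool_rot: [3.14, 0.077, 0.003]
contact_force: [-4.0, -0.4, 1.8]
finger_gap: 0.0471
grasp_force: 1.8
now [ 0.5504 -0.0251  0.0251] hd 0.0489 z-axis [ 0.002 -0.001 -1.   ] t 12.45
[ 0.0175 -0.0002  0.0011] [ 0.001 -0.002 -0.001]
```

```bash
cat > chk.py <<'E'
import sys,re
t=sys.stdin.read();g=lambda k:eval(re.search(k+r": (\[.*\])",t)[1])
f=g("contact_force");print(g("tcp_pos")[:2],f);sys.exit(f[0]<-7.5)
E
python3 -m jog '[[0.45,0.001,0,0,0,0,0],[0.45,0.002,0,0,0,0,0],[0.45,0.003,0,0,0,0,0],[0.45,0.004,0,0,0,0,0],[0.45,0.005,0,0,0,0,0],[0.45,0.006,0,0,0,0,0],[0.45,0.007,0,0,0,0,0],[0.45,0.008,0,0,0,0,0]]' | python3 chk.py &&
python3 -m jog '[[0.45,0.0005,0,0,0,0,0],[0.45,0.001,0,0,0,0,0]]' | python3 chk.py &&
python3 -m jog '[[0.45,0.0005,0,0,0,0,0],[0.45,0.001,0,0,0,0,0]]' | python3 chk.py &&
python3 -m jog '[[0.45,0.0005,0,0,0,0,0],[0.45,0.001,0,0,0,0,0]]' | python3 chk.py &&
python3 -m jog '[[0.45,0.0005,0,0,0,0,0],[0.45,0.001,0,0,0,0,0]]' | python3 chk.py &&
python3 -m jog '[[0.45,0.0005,0,0,0,0,0],[0.45,0.001,0,0,0,0,0]]' | python3 chk.py &&
python3 -m jog '[[0.45,0.0005,0,0,0,0,0]]' | python3 chk.py &&
python3 -m jog '[[0.45,0.0005,0,0,0,0,0]]' | python3 chk.py &&
python3 -m jog '[[0.45,0.0005,0,0,0,0,0]]' | python3 chk.py &&
python3 -m jog '[[0.45,0.0005,0,0,0,0,0]]' | python3 chk.py
```

```text
[0.5588, -0.0247] [-4.4, 0.1, 3.9]
[0.5597, -0.0246] [-5.0, -0.2, 4.3]
[0.5607, -0.0246] [-4.3, -0.2, 3.4]
[0.5618, -0.0246] [-4.1, -0.2, 3.5]
[0.5628, -0.0245] [-4.6, -0.0, 3.8]
[0.5638, -0.0245] [-3.6, -0.4, 4.2]
[0.5642, -0.0244] [-5.4, -1.7, 4.4]
[0.5648, -0.0244] [-5.1, -0.4, 4.1]
[0.5653, -0.0244] [-4.4, 0.1, 3.5]
[0.5658, -0.0243] [-5.2, -0.9, 4.4]
```

```bash
python3 -m jog '[[0.45,0.0005,0,0,0,0,0]]' | python3 chk.py &&
python3 -m jog '[[0.45,0.0005,0,0,0,0,0]]' | python3 chk.py &&
python3 -m jog '[[0.45,0.0005,0,0,0,0,0]]' | python3 chk.py &&
python3 -m jog '[[0.45,0.0005,0,0,0,0,0]]' | python3 chk.py &&
python3 -m jog '[[0.45,0.0005,0,0,0,0,0]]' | python3 chk.py &&
python3 -m jog '[[0.45,0.0005,0,0,0,0,0]]' | python3 chk.py &&
python3 -m jog '[[0.45,0.0005,0,0,0,0,0]]' | python3 chk.py &&
python3 -m jog '[[0.45,0.0005,0,0,0,0,0]]' | python3 chk.py &&
python3 -m jog '[[0.45,0.0005,0,0,0,0,0]]' | python3 chk.py &&
python3 -m jog '[[0.45,0.0005,0,0,0,0,0]]' | python3 chk.py &&
python3 -m jog '[[0.45,0.0005,0,0,0,0,0]]' | python3 chk.py &&
python3 -m jog '[[0.45,0.0005,0,0,0,0,0]]' | python3 chk.py &&
python3 -m jog '[[0.45,0.0005,0,0,0,0,0]]' | python3 chk.py &&
python3 -m jog '[[0.45,0.0005,0,0,0,0,0]]' | python3 chk.py
```

```text
[0.5663, -0.0243] [-4.1, 0.3, 3.5]
[0.5668, -0.0243] [-4.7, -0.7, 3.3]
[0.5673, -0.0243] [-4.6, -0.8, 3.1]
[0.5678, -0.0243] [-5.3, -0.3, 4.9]
[0.5682, -0.0242] [-6.9, 0.4, 4.5]
[0.5682, -0.0242] [-6.3, 0.0, 5.8]
[0.5682, -0.0242] [-7.8, -0.6, 5.7]
```

The stop is felt: the TCP stays at x=0.5682 while the force climbs about 3 N above sliding friction. I'll back off and go over the knob.

```bash
python3 -m jog '[[0.45,-0.003,0,0,0,0,0],[0.45,-0.02,0,0,0,0,0],[0.45,-0.02,0,-0.05,0,0,0],[0.5,-0.02,0,-0.1,0,0,0],[0.65,-0.02,0,-0.135,0,0,0],[0.65,-0.02,0,-0.135,0,0,0]]'
python3 - <<'E'
from h import *
k=H(.016+.057*np.cos(.6),-.074+.057*np.sin(.6));print(k)
go((*k,.16,.65))
E
```

```text
time: 15.95
tcp_pos: [0.5551, -0.0255, 0.1675]
tool_rot: [3.138, 0.077, 0.031]
contact_force: [1.6, 0.4, -0.4]
finger_gap: 0.0297
grasp_force: 0.0
[ 0.68835524 -0.05891223]
now [ 0.5551 -0.0255  0.1675] hd 0.0488 z-axis [ 0.02  -0.002 -1.   ] t 15.95
[0.1313 0.0399 0.0102] [ 0.009 -0.018 -0.601]
```

```bash
python3 -m jog '[[0.65,0.05,0.015,0,0,0,-0.15],[0.65,0.1,0.03,0,0,0,-0.3],[0.65,0.132,0.04,0.005,0,0,-0.45],[0.65,0.132,0.04,0.008,0,0,-0.6],[0.65,0.132,0.04,0.008,0,0,-0.6],[0.65,0.132,0.04,0.008,0,0,-0.6]]'
python3 - <<'E'
from h import *
s=r.read_state()["tcp_pos"];im=r.get_image("wrist");m=r.camera_model("wrist")
p=px(m,[[.6884,-.0589,.07],[.6884,-.0589,.04],[.6430,-.0934,.045],[*H(.016+.057*np.cos(1.05),-.074-.057*np.sin(1.05)),.07]]);print(p.round(1))
for a in p.astype(int): cv2.drawMarker(im,tuple(map(int,a)),(0,255,255),0,10)
cv2.imwrite("pics/w5.png",im)
t=R.from_rotvec(r.read_state()["tool_rot"])
go((.6884,-.0589,.064,.65))
E
```

```text
time: 16.55
tcp_pos: [0.6823, -0.0584, 0.1512]
tool_rot: [2.978, 0.996, 0.003]
contact_force: [-0.7, 0.0, 0.6]
finger_gap: 0.0302
grasp_force: 0.0
[[289.1 215.9]
 [288.2 203. ]
 [288.4 276.4]
 [370.3 299. ]]
now [ 0.6822 -0.0583  0.1517] hd 0.6459 z-axis [ 0.003 -0.001 -1.   ] t 16.6
[0.0045 0.004  0.0878] [ 0.002 -0.002 -0.004]
```

View pics/w5.png

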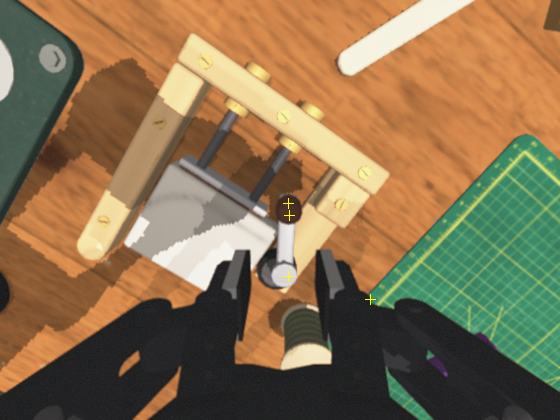

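The knob at (289,208) sits on my prediction, and the stone lies square against the stop beside the fence. I'll lower over the knob and then follow the arc.

```bash
python3 -m jog '[[0.65,0.006,0.004,0.03,0,0,0],[0.65,0.006,0.004,0.06,0,0,0],[0.65,0.006,0.004,0.088,0,0,0],[0.65,0.006,0.004,0.088,0,0,0],[0.65,0.006,0.004,0.088,0,0,0]]'
python3 -m jog '[[0.65,0,0.0065,0,0,0,0],[0.65,-0.0013,0.0138,0,0,0,0.13],[0.65,-0.0036,0.0209,0,0,0,0.26],[0.65,-0.0068,0.0277,0,0,0,0.39],[0.65,-0.0107,0.034,0,0,0,0.52],[0.65,-0.0155,0.0397,0,0,0,0.65]]'
python3 - <<'E'
from h import *
go((*H(.016,-.074),.064,-.15))
E
```

```text
time: 17.1
tcp_pos: [0.6895, -0.0579, 0.0645]
tool_rot: [2.977, 0.999, 0.003]
contact_force: [0.6, 0.1, 0.5]
finger_gap: 0.0295
grasp_force: 0.0
time: 17.7
tcp_pos: [0.7021, -0.0988, 0.0666]
tool_rot: [-3.141, 0.011, -0.006]
contact_force: [-2.6, 3.8, -1.2]
finger_gap: 0.03
grasp_force: 1.9
now [ 0.7021 -0.0988  0.0666] hd -0.0072 z-axis [ 0.004  0.    -1.   ] t 17.7
[-0.0592 -0.0049  0.0023] [-0.001 -0.004  0.143]
```

```bash
python3 -m jog '[[0.65,-0.0013,0.0073,0,0,0,0.13],[0.65,-0.0036,0.0144,0,0,0,0.26],[0.65,-0.0068,0.0212,0,0,0,0.39],[0.65,-0.0107,0.0275,0,0,0,0.52]]'
python3 -m jog '[[0.65,-0.0013,0.0073,0,0,0,0.13],[0.65,-0.0036,0.0144,0,0,0,0.26],[0.65,-0.0068,0.0212,0,0,0,0.36]]'
python3 - <<'E'
from h import *
go((*H(.016,-.074),.064,-.85))
print(r.read_state()["torque"].round(2),r.read_state()["joint_positions"].round(2))
E
```

```text
time: 18.1
tcp_pos: [0.6919, -0.1257, 0.0666]
tool_rot: [-3.031, 0.818, -0.007]
contact_force: [-0.6, 6.9, -0.5]
finger_gap: 0.0298
grasp_force: 2.3
time: 18.4
tcp_pos: [0.6768, -0.1413, 0.0669]
tool_rot: [-2.835, 1.346, -0.012]
contact_force: [3.2, 4.4, -3.3]
finger_gap: 0.0301
grasp_force: 2.3
now [ 0.6768 -0.1413  0.0669] hd -0.8868 z-axis [ 0.008 -0.    -1.   ] t 18.4
[-0.0585 -0.004   0.0026] [-0.006 -0.006 -0.037]
[ 0.55 -0.43 -0.03] [-0.24  0.44  1.72  0.    0.97  2.21]
```

```bash
python3 -m jog '[[0.65,-0.0003,0.003,0,0,0,0.05],[0.65,-0.0008,0.0055,0,0,0,0.1]]'
python3 -m jog '[[0.65,0,0.001,0,0,0,0.0],[0.65,0,0.002,0,0,0,0]]'
python3 -m jog '[[0.65,0,0.001,0,0,0,0.0],[0.65,0,0.001,0,0,0,0]]'
python3 - <<'E'
from h import *
go((*H(.016,-.074),.064,-1.0))
E
```

```text
time: 18.6
tcp_pos: [0.672, -0.1444, 0.0671]
tool_rot: [-2.766, 1.483, -0.012]
contact_force: [2.2, 3.6, -3.0]
finger_gap: 0.0301
grasp_force: 1.9
time: 18.8
tcp_pos: [0.6705, -0.1459, 0.067]
tool_rot: [-2.769, 1.478, -0.013]
contact_force: [2.6, 2.3, 2.1]
finger_gap: 0.0298
grasp_force: 1.9
time: 19.0
tcp_pos: [0.6699, -0.1465, 0.0669]
tool_rot: [-2.769, 1.478, -0.013]
contact_force: [4.5, 2.5, 3.8]
finger_gap: 0.0302
grasp_force: 2.6
now [ 0.6699 -0.1465  0.0669] hd -0.981 z-axis [ 0.009 -0.001 -1.   ] t 19.0
[-0.0591 -0.0071  0.0026] [-0.007 -0.006  0.019]
```

```bash
for i in 1; do python3 -m jog '[[0.65,0,0.001,0,0,0,0.0],[0.65,0,0.001,0,0,0,0]]'; done | grep -E "tcp|force"
python3 -m jog '[[0.65,0,0.001,0,0,0,0.0],[0.65,0,0.001,0,0,0,0]]' | grep -E "tcp|force"
python3 -m jog '[[0.65,0,0.001,0,0,0,0.0],[0.65,0,0.001,0,0,0,0]]' | grep -E "tcp|force"
```

```text
tcp_pos: [0.6698, -0.1465, 0.0669]
contact_force: [5.8, 4.1, 2.0]
grasp_force: 3.9
tcp_pos: [0.6697, -0.1466, 0.0669]
contact_force: [8.3, 6.7, 1.1]
grasp_force: 5.2
tcp_pos: [0.6696, -0.1466, 0.067]
contact_force: [10.9, 7.6, -0.1]
grasp_force: 6.6
```

The lever is at its end stop: the TCP is stationary while the force climbs to 13 N. I'll centre the jaws, lift straight up and move clear to check.

```bash
python3 -m jog '[[0.65,0,-0.004,0,0,0,0],[0.65,0,-0.009,0,0,0,0],[0.65,0,-0.009,0,0,0,0],[0.65,0,-0.009,-0.03,0,0,0],[0.65,0,-0.009,-0.07,0,0,0],[0.65,0,-0.009,-0.12,0,0,0],[0.65,0,-0.009,-0.17,0,0,0]]'
python3 - <<'E'
from h import *
go((.45,-.35,.25,-.5))
E
```

```text
time: 20.3
tcp_pos: [0.6703, -0.1432, 0.2347]
tool_rot: [2.77, -1.48, -0.0]
contact_force: [0.9, 0.8, 1.5]
finger_gap: 0.0302
grasp_force: 0.0
now [ 0.6703 -0.1432  0.2347] hd -0.9814 z-axis [-0.001 -0.001 -1.   ] t 20.3
[ 0.0495  0.2981 -0.015 ] [ 0.001 -0.    -0.481]
```

```bash
python3 -m jog '[[0.65,0.05,0.3,-0.015,0,0,-0.48],[0.65,0.05,0.3,-0.015,0,0,-0.48],[0.65,0.05,0.3,-0.015,0,0,-0.48],[0.65,0.05,0.3,-0.015,0,0,-0.48],[0.65,0.05,0.3,-0.015,0,0,-0.48],[0.65,0.05,0.3,-0.015,0,0,-0.48],[0.65,0.05,0.3,-0.015,0,0,-0.48],[0.65,0.05,0.3,-0.015,0,0,-0.48]]' | grep tcp
python3 - <<'E'
from h import *
im=r.get_image("top")
cv2.imwrite("pics/top2c.png",cv2.resize(im[110:305,115:345],None,fx=3.04,fy=3.04,interpolation=cv2.INTER_CUBIC))
E
```

```text
tcp_pos: [0.4485, -0.3522, 0.2487]
```

View pics/top2c.png

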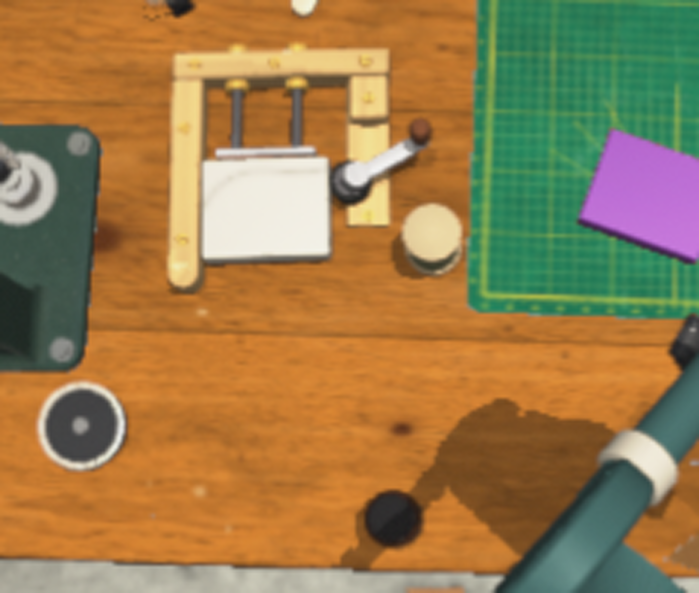

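The stone lies square against the fence, about (203,210), and on the stop near row 156. The cam is on its right side with the lever fully round and the knob at (420,130). The jar, spool and tin haven't moved, and the arm is clear.

```bash
python3 -c "
from plant import r
print(r.close_job())"
```

```text
the job is handed in; nothing more can be done
None
```

The job is handed in at about 21 s: the stone lies against the end stop, leaned on with roughly 3 N, the cam lever is closed to its end stop so the cam holds the stone on the fence, and the jar, spool and tin look unmoved in the last picture.

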